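Hang the globe lamp bracket on its keyhole stud

ROBOT

A 6-joint arm with a two-finger parallel gripper is mounted at the origin on the work surface. World frame = base frame: x ahead of the robot, y to its left, z up, the work surface at z = 0. Lengths are in m, angles in rad, forces in N, time in s.
With the tool pointing down it reaches from about 0.375 to 0.975 m from the base axis. Payload 3.8 kg.
Tool frame: the origin (TCP) lies midway between the tips of the shut fingers; the grasp point (between the pads) lies 19 mm behind it; z points along the fingers, y is the direction in which the jaws open and shut (so a half turn about z gives the same grasp; the last joint's range is limited). The gripper opens to 85 mm and grips with 20 to 120 N. Pads are 22 mm wide; open, the fingers measure 114 mm over their backs; the gripper's body (76 mm by 85 mm) begins 54 mm behind the grasp point. The pads swing forward as they close: fully open they stand 13 mm farther back than shut.
Start: joints at [-1.336, 0.264, 1.604, -0, 1.274, -0.037], TCP at [0.181, -0.65, 0.231] pointing down, gripper open.
Joint ranges: [-2.63, 2.63], [-0.94, 2.18], [0.31, 2.57], [-1.31, 4.45], [0, 2.66], [-2.55, 2.55]. Speed limits (rad/s): [2.57, 2.57, 3.14, 3.14, 3.14, 3.14].

INTERFACE

Orientations are given as a rotation vector (axis times angle).
In Python, from workcell import bot gives the robot as it stands.
- The arm moves only by the tool drive_tool, never from a script. Its argument "deltas" is a list of rows, each an object with "hand": the opening, from 0 (shut) to 1 (fully open); "offset": the shift along the world's x, y, z in cm, a list of three; "angular": the turn, a rotation vector about the world's x, y, z in degrees, a list of three. A call has 1 to 8 rows; each row is the pose to reach, as a shift and turn from the pose commanded when the call began; what a row does not reach only later rows make up. A row lasts 1/8 s, in which the tool goes at most 62.5 mm and 10.7 degrees, less where a joint would pass 70% of its speed; a pose out of reach is approached as far as the arm can. A call with a gripper value outside its range is refused whole. The fingers move at their own pace and stop on an object; "force" is the grip in N (left out, the last holds). Time passes only in rows, so rows that repeat a pose let the fingers close. It gives the time, the measured TCP pose, the force and the opening at its end, in the units of the state.
- bot.read_state(): the state, without advancing time (a new reading comes with each control period).
- bot.read_camera(name): name is "side" or "top"; returns a dict with "frame" (384x512x3 uint8, blue, green, red), "mtx" (3x3 intrinsics, pixels), "R" (3x3) and "t" (3): a world point X has camera coordinates R X + t. Camera axes: x right, y down, z forward; pixel columns grow to the right and rows downward; lengths in m; the calibration is good to about 2 mm. A picture is of the moment at which its call begins. There is no depth.
- bot.finish_job(): hands the job in, once; it reports no verdict.
The state is a dict: "time": time; "q": joint angles; "joint_vel": joint speeds; "joint_torque": joint torques, N m; "tool_pos": TCP position; "tcp_rot": TCP orientation; "wrist_force": force on the tool from outside, world axes, zero at the start; "torque": the same for the moment, N m; "width": opening from 0.0 (shut) to 1.0 (fully open).
Only numpy, scipy, OpenCV 4.12 (cv2) and the standard library are available. Lean on these libraries where they do the work, as an engineer would, in place of code of your own. Each camera call takes 0.05 s, during which the arm holds its last target. There are 200 camera calls.

TASK

Pick up the globe lamp by the upright web of its bracket and hang it on the upright mounting board: slip the round end of the keyhole in its back plate over the headed stud until the plate is flat on the board, then slide it straight down until the stud is fully home at the top of the slot, and let go so that it hangs there level and still. The stud may have been clamped a little to either side, so feel for it gently and never force the plate against the board or stud (stay under about 30 newtons), and leave the other instruments where they are.

Things in the scene. Friction and masses are not known exactly. Their poses are not given: they have to be found in the camera images.
- bracket: Loose aluminium lamp bracket, 0.4 kg, standing on the bench. Origin: middle of the bottom edge of its back plate, on the plate's flat back face; +z up; the back face looks to +x, all else lies on the -x side. Plate 80 mm wide (y), 112 high (z), 6 thick (x -6 to 0), with a keyhole on y = 0. Shelf along the bottom 70 wide, 6 thick, out to x = -114; on it a 46 mm white globe at x = -89, top at z = 59.
- web_grip (a point): Best grip point on the bracket (bracket x -42, y 0, z 58 mm), in its upright web: 12 mm thick along y, x from -60 to -24, z from 6 to 72 mm. Take it from above, fingers closing along the bracket's y.
- keyhole_entry (a point): Centre of the keyhole's round (octagonal) entry hole, 19 mm across, on the bracket's back face (bracket x 0, y 0, z 70 mm). Above it 45 degree flanks narrow into a slot 10 mm wide running up to a closed end at z = 95.5 mm.
- keyhole_seat (a point): Point of the keyhole slot where the stud's neck axis lies when it is fully home at the slot's top (bracket x 0, y 0, z 92 mm, on the back face).
- board: Fixed grey upright steel board, 170 mm wide (y), 145 high, 12 thick, foot and ribs behind. Origin: middle of the bottom edge of its front face, on the bench; +z up, the face is x = 0 and looks to -x. A headed stud stands out of it to -x (see stud_line). With the lamp hung, the bracket's axes are parallel to the board's, its back face is on the board (2 mm play) and its origin is at board z = 33 mm.
- stud_line (a point): Point on the board's face and centre line at the stud's height (board x 0, y 0, z 125 mm). The stud itself stands up to 18 mm to either side of it along board y, clamped firm in a level slot; this offset is not measured: look or feel for it. Steel stud: neck 7 mm in diameter, 8 long, then a flat round head 16 in diameter, 5 thick, its outer face 13 mm off the board.
- pelorus: Brass pelorus, 124 mm across, 112 mm high, bystander; origin at the centre of its underside.
- sphere_a: Black quadrant sphere 90 mm across on a small foot, 97 mm high, bystander; origin at the centre of its underside.
- sphere_b: Second black quadrant sphere, same as the other, bystander; origin at the centre of its underside.
- vane: Aluminium sight vane lying as a 130 mm base bar with two uprights, 102 mm high, bystander; origin at the centre of its underside.
- gimbal: Nickel gimbal ring 120 mm across, 14 mm high, lying flat, bystander; origin at the centre of its underside.
Things that resemble listed ones, but are neither listed nor needed, are in the scene too. Leave any orange look-alike of the board alone. What is shaped like the bracket but blue or orange is not meant.

How it is judged:
On the way, in this order (a step that is already met when the one before it is completed fails the run):
1. the stud's head is through the keyhole's round entry: plate flat on the board (within 4 mm) with the entry hole at the stud's height (within 5 mm) (x of keyhole_entry in the frame of board between -0.004 and 0.003 m and z of keyhole_entry in the frame of board between 0.12 and 0.13 m and y of keyhole_entry in the frame of board between -0.022 and 0.022 m), for 0.05 s.
2. the plate has slid down until the stud is at the top of the slot (within 3 mm) (x of keyhole_seat in the frame of board between -0.004 and 0.003 m and z of keyhole_seat in the frame of board between 0.122 and 0.128 m), for 0.2 s.
At the end, for the whole second after the job is handed in: The bracket hangs on the stud by its keyhole slot, released and at rest: slot top on the stud's neck within 3 mm in height, back plate within 4 mm of the board at the stud, upright within 0.1 rad (all of step 2 and y of keyhole_seat in the frame of board between -0.022 and 0.022 m and angle between bracket's own z axis and vertical below 0.1 rad and contact force between bracket and board above 0.5 N and linear speed of bracket below 0.02 m/s and angular speed of bracket below 0.2 rad/s); the robot touches nothing.
It fails at once if the bracket is forced against the board or stud with more than 30 N (contact force between bracket and board above 30 N).
It fails at once if a bystander (pelorus, sphere, vane or gimbal ring) is shifted more than 15 mm (distance of any of pelorus, sphere_a, sphere_b, vane, gimbal from where it was at the start of the episode above 0.015 m).
It also fails if it takes over 72 s, if anything falls off the work surface, if the arm or the gripper's body presses on something with over 40 N, if the wrist force passes 120 N, or if a joint passes its speed limit or range.

## Working session

There is one attempt and no reset: what is moved stays moved. The work goes in short steps, Python scripts to look and compute and a tool call to move; the robot and the scene stay as the last step left them, time stands still between calls to the robot, and variables do not carry over. Pictures are saved under pics/ and viewed, about 8 in all and at most 12, crops included, and the job is handed in when it is done.

Besides the shell and the picture viewer there is one more tool, called after "Call:" as a command line: name --argument value ..., lists and objects as JSON in quotes. drive_tool: Moves the arm, as the interface text tells. Its arguments: {"type":"object","properties":{"deltas":{"type":"array"},"force":{"type":"number"}},"required":["deltas"]}

```bash
mkdir -p pics
cat > h.py <<'E'
import numpy as np, cv2
from workcell import bot
def cam(n):
    c=bot.read_camera(n); np.savez(f'{n}.npz',**{k:np.array(v) for k,v in c.items()}); return c
def load(n): return np.load(f'{n}.npz')
def ray(c,u,v):
    d=c['R'].T@np.linalg.inv(c['mtx'])@np.array([u,v,1.]); o=-c['R'].T@c['t']; return o,d
def atz(c,u,v,z):
    o,d=ray(c,u,v); return o+d*(z-o[2])/d[2]
def proj(c,X):
    p=c['mtx']@(c['R']@np.array(X,float)+c['t']); return p[:2]/p[2]
def crop(c,x0,y0,x1,y1,s,fn):
    cv2.imwrite('pics/'+fn,cv2.resize(c['frame'][y0:y1,x0:x1],None,fx=s,fy=s,interpolation=cv2.INTER_CUBIC))
E
python3 - <<'E'
from h import *
for n in('top','side'):
    c=cam(n); cv2.imwrite(f'pics/{n}0.png',c['frame']); print(n,-c['R'].T@c['t'],c['R'][2],c['mtx'][0,0])
print(bot.read_state())
E
```

```text
top [0.31892522 0.0038939  1.02756058] [ 0.17301333 -0.00886299 -0.98487961] 375.7828474557916
side [0.45344241 0.85073018 0.85772042] [ 0.04643656 -0.74376304 -0.66682845] 414.76952192325206
{'time': 0.1, 'q': array([-1.33590273e+00,  2.64673573e-01,  1.60522395e+00,  3.40682264e-06,
        1.27370900e+00, -3.68882799e-02]), 'joint_vel': array([ 0.00013286, -0.00183161, -0.00289559, -0.00228235, -0.00086551,
       -0.00041599]), 'joint_torque': array([ 3.63171521e-04, -5.16706824e+01, -3.68588948e+01, -1.82030544e-05,
        6.28098656e-03, -7.74176616e-07]), 'tool_pos': array([ 0.18105703, -0.64958422,  0.23009667]), 'tcp_rot': array([-3.11064473e+00, -4.25328172e-01,  3.07385729e-04]), 'wrist_force': array([-0.19127479,  0.02335161,  0.78551896]), 'torque': array([ 0.02431357, -0.03574523,  0.00037923]), 'width': 0.9976827963563657}
```

View pics/top0.png

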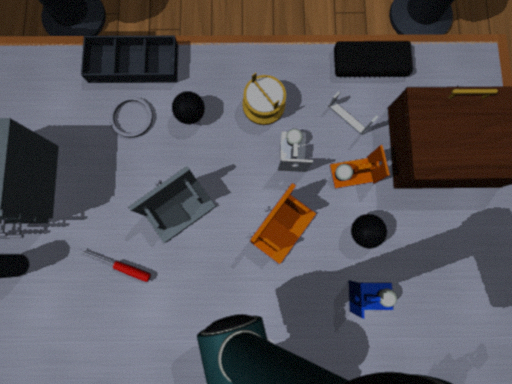

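View pics/side0.png

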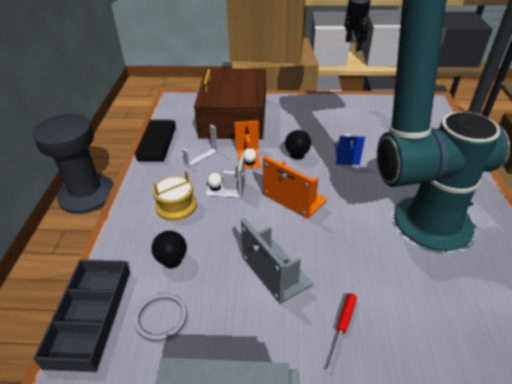

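Candidates for the bracket (top view): the silver one at (294,150), an orange one at (360,170) and a blue one at (372,297). I choose the silver one. Candidates for the board: the grey one at (175,205) and an orange one at (283,222). I choose the grey one.

Run:
```python
from h import *
t=load('top');s=load('side')
def cr(c,x0,y0,w,h,k): return cv2.resize(c['frame'][y0:y0+h,x0:x0+w],None,fx=k,fy=k,interpolation=cv2.INTER_CUBIC)
a=np.vstack([cr(t,125,160,100,75,4),cr(s,230,212,100,75,4)])
b=np.vstack([cr(t,258,110,80,60,5),cr(s,180,150,80,60,5)])
cv2.imwrite('pics/c1.png',np.hstack([a,b]))
```

```text
(no output)
```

View pics/c1.png

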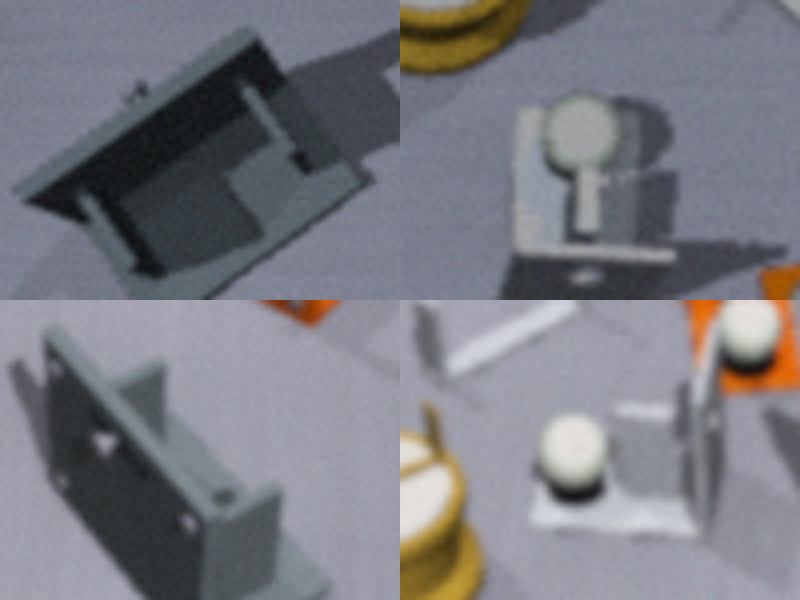

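The crops show the silver bracket: plate top edge at top px (281–313, 160), globe at (294,136), back face towards the robot. They also show the grey board: top edge from (128,207) to (187,167), with the stud near (159,183). Next I fit the poses.

```bash
cat > fit.py <<'E'
from h import *
from scipy.optimize import least_squares
def W(p,X):
    c,s=np.cos(p[2]),np.sin(p[2]); X=np.atleast_2d(X)/1000.
    return np.c_[p[0]+c*X[:,0]-s*X[:,1],p[1]+s*X[:,0]+c*X[:,1],X[:,2]]
def fit(obs,p0):
    f=lambda p:np.concatenate([proj(c,W(p,X)[0])-uv for c,X,uv in obs])
    r=least_squares(f,p0,loss='soft_l1'); print(r.x,np.degrees(r.x[2])); print(np.round(r.fun.reshape(-1,2),1).tolist()); return r.x
E
python3 - <<'E'
from fit import *
t=load('top');s=load('side')
f=lambda p,o,k,sx,sy:((p[0]-sx+.5)/k-.5+o[0],(p[1]-sy+.5)/k-.5+o[1])
bt=lambda *p:f(p,(258,110),5,400,0); bs=lambda *p:f(p,(180,150),5,400,300)
dt=lambda *p:f(p,(125,160),4,0,0); ds=lambda *p:f(p,(230,212),4,0,300)
br=fit([(t,(0,-40,112),bt(515,252)),(t,(0,40,112),bt(675,262)),(t,(-6,-40,112),bt(515,241)),(t,(-6,40,112),bt(676,251)),
 (t,(-114,-35,6),bt(517,107)),(t,(-89,0,36),bt(582,133)),(t,(-24,0,72),bt(586,232)),
 (s,(-89,0,36),bs(573,452)),(s,(-114,-35,0),bs(532,528)),(s,(0,-40,0),bs(706,536)),(s,(-60,0,72),bs(615,405))],[.55,0,3.1])
bd=fit([(t,(0,-85,145),dt(13,190)),(t,(0,85,145),dt(247,27)),(t,(12,85,145),dt(260,37)),
 (s,(0,85,145),ds(47,332)),(s,(0,-85,145),ds(205,525)),(s,(12,85,145),ds(62,326)),(s,(12,-85,145),ds(217,513))],[.45,.25,-2.6])
np.savez('poses',br=br,bd=bd)
print('web',W(br,(-42,0,58)))
# overlays
T=cv2.resize(t['frame'][165:205,135:185],None,fx=8,fy=8,interpolation=cv2.INTER_CUBIC)
S=cv2.resize(s['frame'][212:287,230:305],None,fx=5,fy=5,interpolation=cv2.INTER_CUBIC)
th=np.linspace(0,6.28,40)
for im,c,o,k in((T,t,(135,165),8),(S,s,(230,212),5)):
    for y,col in((-10,(0,0,255)),(0,(0,255,0)),(10,(255,0,0))):
        q=[((np.array(proj(c,W(bd,(-13,y+8*np.cos(a),125+8*np.sin(a)))[0]))-o+.5)*k-.5) for a in th]
        cv2.polylines(im,[np.int32(q)],True,col,1)
    q=[((np.array(proj(c,W(bd,(0,y,z))[0]))-o+.5)*k-.5) for y,z in((-85,0),(-85,145),(85,145),(85,0))]
    cv2.polylines(im,[np.int32(q)],True,(0,255,255),1)
S=S[:,:];h=max(T.shape[0],S.shape[0])
pad=lambda i:cv2.copyMakeBorder(i,0,h-i.shape[0],0,0,cv2.BORDER_CONSTANT)
cv2.imwrite('pics/o1.png',np.hstack([pad(T),pad(S)]))
E
```

```text
[ 0.55133594 -0.11929629  3.07452882] 176.15752535540756
[[0.2, 0.3], [0.0, 0.1], [0.3, 0.2], [-0.1, 0.0], [0.1, -0.2], [0.4, 0.5], [0.3, 0.1], [-0.3, -0.1], [-1.3, 0.4], [0.2, 2.4], [-0.3, 0.8]]
[ 0.4841851   0.22062516 -2.53591957] -145.29748868915857
[[-1.3, -0.5], [0.3, -0.1], [-0.2, 1.3], [-0.8, 0.0], [-0.2, -0.7], [-0.3, -0.4], [1.4, -0.1]]
web [[ 0.59324153 -0.12211086  0.058     ]]
```

View pics/o1.png

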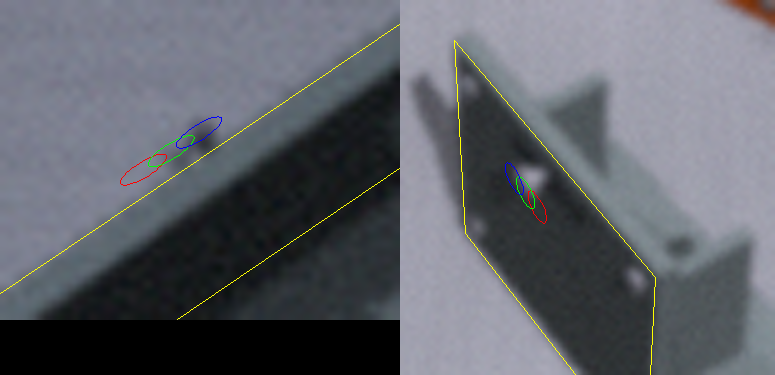

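Run:
```python
from fit import *
t=load('top');s=load('side');bd=np.load('poses.npz')['bd']
out=[]
th=np.linspace(0,6.28,60)
for c,n,o,w,h,k in((s,'side',(240,225),40,45,13),(t,'top',(145,172),30,24,9)):
    fr=np.mean([bot.read_camera(n)['frame'].astype(float) for _ in range(8)],0)
    im=fr[o[1]:o[1]+h,o[0]:o[0]+w]; im=np.clip((im-10)*(1.6 if n=='side' else 1.3),0,255).astype(np.uint8)
    im=cv2.resize(im,None,fx=k,fy=k,interpolation=cv2.INTER_CUBIC); im0=im.copy()
    for y in(0,):
      for x in(-13,0):
        q=[((np.array(proj(c,W(bd,(x,y+8*np.cos(a),125+8*np.sin(a)))[0]))-o+.5)*k-.5) for a in th]
        cv2.polylines(im,[np.int32(q)],True,(0,255,0) if x else (0,0,255),1)
    for y in(-20,-10,0,10,20):
        q=(np.array(proj(c,W(bd,(0,y,125))[0]))-o+.5)*k-.5; cv2.circle(im,tuple(int(v) for v in q),3,(255,255,0),-1)
    out.append(im)
    if n=='top': out[-1]=np.vstack([im0,im])
h=max(i.shape[0] for i in out)
cv2.imwrite('pics/o2.png',np.hstack([cv2.copyMakeBorder(i,0,h-i.shape[0],0,0,cv2.BORDER_CONSTANT) for i in out]))
```

```text
(no output)
```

View pics/o2.png

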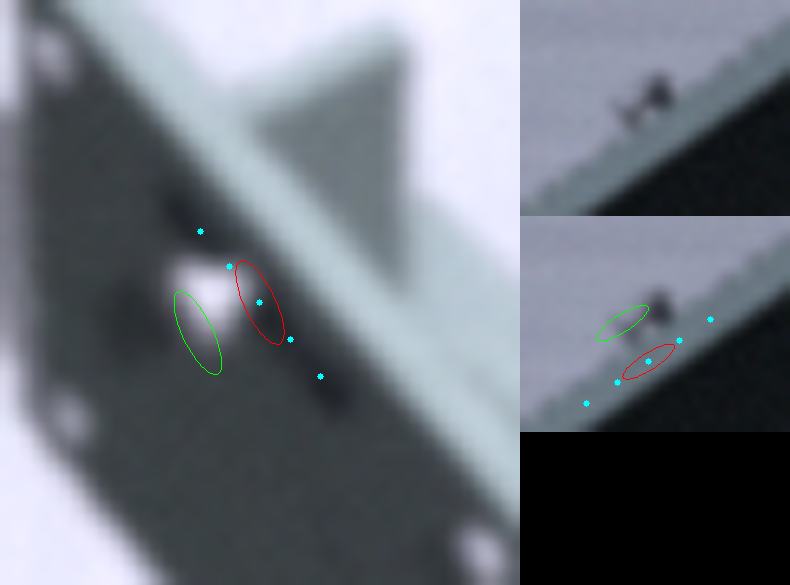

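Head rim: the side crop shows the bright rim at (205,290) and the slot centred at (258,298), which agrees with the board fit. The top crop shows the head ends at (632,112) and (658,92). Both views put the stud at about board y = +5 mm.

Run:
```python
from fit import *
t=load('top');P=np.load('poses.npz');br=P['br']
print('grip',W(br,(-43,0,61)),'pelorus',atz(t,265,98,.1),'vane',atz(t,350,113,.05),'sphA',atz(t,188,107,.05))
print('entry tgt grip',W(P['bd'],(-43-30,5,61)))
s=bot.read_state();print(s['time'],s['tool_pos'],s['tcp_rot'],s['wrist_force'])
g=W(br,(-43,0,61))[0];print((g-s['tool_pos'])*100, 'need z tcp .042')
```

```text
grip [[ 0.59423928 -0.12217787  0.061     ]] pelorus [ 0.72536362 -0.04301938  0.1       ] vane [ 0.70206745 -0.27824844  0.05      ] sphA [0.72246091 0.16622601 0.05      ]
entry tgt grip [[0.54704638 0.2580746  0.061     ]]
0.9 [ 0.18120616 -0.65024767  0.23131902] [ 3.11253247e+00  4.25651589e-01 -1.08912681e-05] [ 0.25136241 -0.78251101  1.46599307]
[ 41.30331236  52.80697999 -17.03190166] need z tcp .042
```

Call:
drive_tool --deltas '[{"hand": 1, "offset": [5, 6, 0], "angular": [0, 0, -4]}, {"hand": 1, "offset": [9, 11.5, 0], "angular": [0, 0, -8]}, {"hand": 1, "offset": [12.5, 16, 0], "angular": [0, 0, -12]}, {"hand": 1, "offset": [16, 21, 0], "angular": [0, 0, -16]}, {"hand": 1, "offset": [20, 25.5, 0], "angular": [0, 0, -19.4]}, {"hand": 1, "offset": [23.5, 30, 0], "angular": [0, 0, -19.4]}, {"hand": 1, "offset": [27, 34.5, 0], "angular": [0, 0, -19.4]}, {"hand": 1, "offset": [31, 39.5, 0], "angular": [0, 0, -19.4]}]'

```text
time: 1.9
tool_pos: [0.4909, -0.2553, 0.2317]
tcp_rot: [3.139, -0.105, 0.001]
wrist_force: [0.3, 0.1, -0.2]
width: 0.995
```

Call:
drive_tool --deltas '[{"hand": 1, "offset": [4, 5, 0], "angular": [0, 0, 0]}, {"hand": 1, "offset": [7.5, 9.5, 0], "angular": [0, 0, 0]}, {"hand": 1, "offset": [10.3, 13.3, 0], "angular": [0, 0, 0]}, {"hand": 1, "offset": [10.3, 13.3, 0], "angular": [0, 0, 0]}, {"hand": 1, "offset": [10.3, 13.3, 0], "angular": [0, 0, 0]}]'

```text
time: 2.52
tool_pos: [0.5925, -0.1242, 0.2311]
tcp_rot: [3.139, -0.104, -0.001]
wrist_force: [1.1, -0.7, -0.3]
width: 1.0
```

Call:
drive_tool --deltas '[{"hand": 1, "offset": [0.05, 0.1, -5], "angular": [0, 0, 0]}, {"hand": 1, "offset": [0.05, 0.1, -10], "angular": [0, 0, 0]}, {"hand": 1, "offset": [0.05, 0.1, -14], "angular": [0, 0, 0]}, {"hand": 1, "offset": [0.05, 0.1, -16], "angular": [0, 0, 0]}, {"hand": 1, "offset": [0.05, 0.1, -17], "angular": [0, 0, 0]}, {"hand": 1, "offset": [0.05, 0.1, -17], "angular": [0, 0, 0]}]'

```text
time: 3.28
tool_pos: [0.5936, -0.1236, 0.0618]
tcp_rot: [3.14, -0.106, 0.001]
wrist_force: [0.0, 0.1, 0.0]
width: 1.004
```

Run:
```python
from fit import *
for n in('top','side'):
    c=cam(n); T=[]
t=load('top');s=load('side')
k=5
a=cv2.resize(t['frame'][90:180,258:338],None,fx=k,fy=k,interpolation=cv2.INTER_CUBIC);b=cv2.resize(s['frame'][130:220,180:260],None,fx=k,fy=k,interpolation=cv2.INTER_CUBIC)
cv2.imwrite('pics/g1.png',np.hstack([a,b]))
print(bot.read_state()['tool_pos'],bot.read_state()['wrist_force'])
```

```text
[ 0.59469477 -0.12354162  0.06309011] [-0.31976789  0.41188706  0.4035832 ]
```

View pics/g1.png

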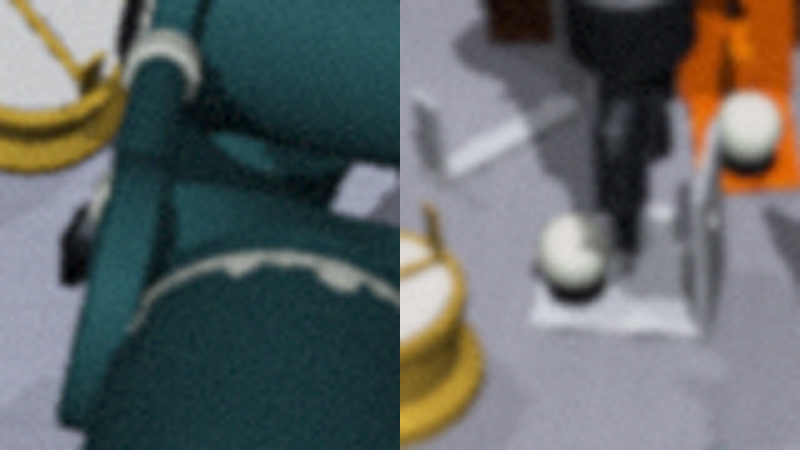

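The side view shows the open fingers straddling the web at (620,240), clear of the globe and the plate. I go down and grip.

Call:
drive_tool --deltas '[{"hand": 1, "offset": [0, 0.1, -1], "angular": [0, 0, 0]}, {"hand": 1, "offset": [0, 0.1, -2], "angular": [0, 0, 0]}, {"hand": 0.5, "offset": [0, 0.1, -2], "angular": [0, 0, 0]}, {"hand": 0.3, "offset": [0, 0.1, -2], "angular": [0, 0, 0]}, {"hand": 0, "offset": [0, 0.1, -2], "angular": [0, 0, 0]}, {"hand": 0, "offset": [0, 0.1, -2], "angular": [0, 0, 0]}, {"hand": 0, "offset": [0, 0.1, -2], "angular": [0, 0, 0]}, {"hand": 0, "offset": [0, 0.1, -2], "angular": [0, 0, 0]}]' --force 35

```text
time: 4.38
tool_pos: [0.5937, -0.1219, 0.0417]
tcp_rot: [-3.14, 0.105, -0.001]
wrist_force: [-0.4, 1.8, 2.5]
width: 0.134
```

Call:
drive_tool --deltas '[{"hand": 0, "offset": [0, 0, 0], "angular": [0, 0, 0]}, {"hand": 0, "offset": [0, 0, 0], "angular": [0, 0, 0]}]'

```text
time: 4.62
tool_pos: [0.5937, -0.1219, 0.0417]
tcp_rot: [-3.14, 0.105, -0.001]
wrist_force: [0.8, 2.2, 3.8]
width: 0.127
```

Call:
drive_tool --deltas '[{"hand": 0, "offset": [0, 0, 0.5], "angular": [0, 0, 0]}, {"hand": 0, "offset": [0, 0, 2.5], "angular": [0, 0, 0]}, {"hand": 0, "offset": [0, 0, 6], "angular": [0, 0, 0]}, {"hand": 0, "offset": [0, 0, 10], "angular": [0, 0, 0]}, {"hand": 0, "offset": [0, 0, 14], "angular": [0, 0, 0]}, {"hand": 0, "offset": [0, 0, 16], "angular": [0, 0, 0]}, {"hand": 0, "offset": [0, 0, 16], "angular": [0, 0, 0]}, {"hand": 0, "offset": [0, 0, 16], "angular": [0, 0, 0]}]'

```text
time: 5.62
tool_pos: [0.5919, -0.1217, 0.1992]
tcp_rot: [-3.139, 0.105, 0.005]
wrist_force: [-0.2, 0.3, -5.1]
width: 0.134
```

Call:
drive_tool --deltas '[{"hand": 0, "offset": [-0.2, 3, 0], "angular": [0, 0, 3]}, {"hand": 0, "offset": [-0.6, 8, 0], "angular": [0, 0, 9]}, {"hand": 0, "offset": [-1, 13, 0], "angular": [0, 0, 15]}, {"hand": 0, "offset": [-1.4, 18.5, 0], "angular": [0, 0, 21]}, {"hand": 0, "offset": [-1.8, 24, 0], "angular": [0, 0, 27]}, {"hand": 0, "offset": [-2.3, 29, 0], "angular": [0, 0, 32]}, {"hand": 0, "offset": [-2.7, 34, 0], "angular": [0, 0, 36]}, {"hand": 0, "offset": [-3, 38, 0], "angular": [0, 0, 38.5]}]'

```text
time: 6.62
tool_pos: [0.5613, 0.2594, 0.1982]
tcp_rot: [2.997, 0.94, -0.008]
wrist_force: [0.4, -0.3, -5.4]
width: 0.135
```

Call:
drive_tool --deltas '[{"hand": 0, "offset": [0, 1.1, -2], "angular": [0, 0, 0]}, {"hand": 0, "offset": [0, 1.1, -5], "angular": [0, 0, 0]}, {"hand": 0, "offset": [0, 1.1, -8], "angular": [0, 0, 0]}, {"hand": 0, "offset": [0, 1.1, -10], "angular": [0, 0, 0]}, {"hand": 0, "offset": [0, 1.1, -10.5], "angular": [0, 0, 0]}, {"hand": 0, "offset": [0, 1.1, -10.5], "angular": [0, 0, 0]}, {"hand": 0, "offset": [0, 1.1, -10.5], "angular": [0, 0, 0]}]'

```text
time: 7.5
tool_pos: [0.5646, 0.2694, 0.0979]
tcp_rot: [-2.999, -0.936, -0.004]
wrist_force: [0.3, 0.6, -5.3]
width: 0.138
```

Run:
```python
from fit import *
for n in('top','side'): cam(n)
t=load('top');s=load('side')
P=np.load('poses.npz');bd=P['bd']
k=5
a=cv2.resize(t['frame'][135:235,110:190],None,fx=k,fy=k,interpolation=cv2.INTER_CUBIC);b=cv2.resize(s['frame'][190:290,200:280],None,fx=k,fy=k,interpolation=cv2.INTER_CUBIC)
cv2.imwrite('pics/g2.png',np.hstack([a,b]))
for i in range(3):
    c=cam('side');q=bot.read_state();print(q['tool_pos'],q['tcp_rot'],q['wrist_force'],q['torque'])
```

```text
[0.56419189 0.26937633 0.09771998] [-2.99865179 -0.93600926 -0.00381106] [-0.03551293 -0.17610979 -5.03993689] [-0.01887352  0.04011786  0.00992049]
[0.56398002 0.26929292 0.0974767 ] [-2.9986727  -0.9361089  -0.00310206] [ 0.08974129 -0.9108197  -4.76977192] [ 0.01960294  0.00610313 -0.0245825 ]
[0.56376473 0.26921121 0.09721025] [-2.99871874e+00 -9.36143159e-01 -2.33603916e-03] [-0.337936    1.15359914 -5.75848628] [-0.00325237 -0.01795425  0.02214346]
```

View pics/g2.png

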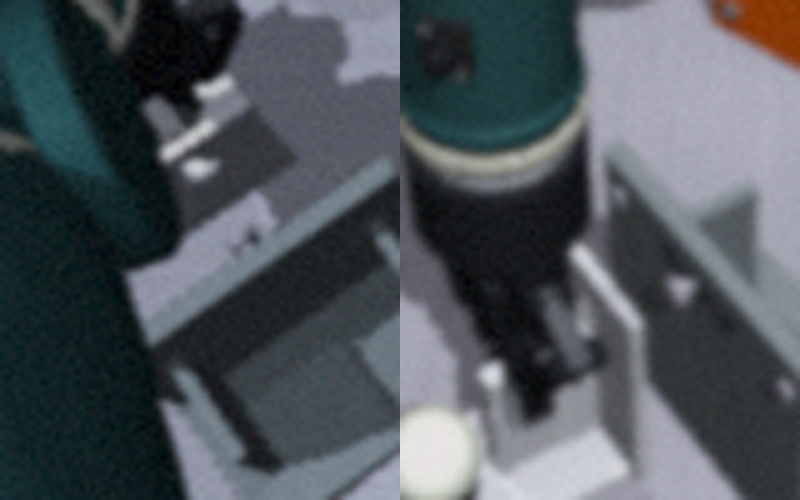

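```bash
cat > ov.py <<'E'
from fit import *
P=np.load('poses.npz');bd=P['bd']
def brpose(off=-43):
    q=bot.read_state(); a=2*np.arctan2(q['tcp_rot'][1],q['tcp_rot'][0])+np.pi
    c,s=np.cos(a),np.sin(a); p=q['tool_pos']; return [p[0]-c*off,p[1]-s*off,a],(p[2]-.042)*1000
def inboard(p):
    d=np.array(p[:2])-bd[:2]; c,s=np.cos(bd[2]),np.sin(bd[2]); return np.array([c*d[0]+s*d[1],-s*d[0]+c*d[1]])*1000
E
python3 - <<'E'
from ov import *
p,z=brpose(); print(p,z,inboard(p),np.degrees(p[2]-bd[2]))
th=np.linspace(0,6.28,40); out=[]
rect=lambda x:[(x,-40,0),(x,-40,112),(x,40,112),(x,40,0)]
key=[(0,x,70+y) for x,y in((-9.5,-3.9),(-9.5,3.9),(-5,8.5),(-5,25.5),(5,25.5),(5,8.5),(9.5,3.9),(9.5,-3.9),(3.9,-9.5),(-3.9,-9.5))]
for n,o,w,h,k in(('side',(228,210),58,80,7),('top',(125,140),56,70,7)):
    c=load(n); im=np.mean([bot.read_camera(n)['frame'].astype(float) for _ in range(6)],0)[o[1]:o[1]+h,o[0]:o[0]+w]
    im=cv2.resize(np.clip(im*1.4,0,255).astype(np.uint8),None,fx=k,fy=k,interpolation=cv2.INTER_CUBIC)
    def poly(pose,pts,zo,col):
        q=[(proj(c,W(pose,np.array(X)+(0,0,zo))[0])-o+.5)*k-.5 for X in pts]; cv2.polylines(im,[np.int32(q)],True,col,1)
    poly(p,rect(0),z,(0,0,255));poly(p,rect(-6),z,(0,160,255));poly(p,key,z,(0,0,255))
    poly(bd,[(0,-85,0),(0,-85,145),(0,85,145),(0,85,0)],0,(0,255,0)); poly(bd,[(12,-85,145),(12,85,145),(12,85,144),(12,-85,144)],0,(0,255,0))
    for x in(-13,-8): poly(bd,[(x,5+8*np.cos(a),125+8*np.sin(a)) for a in th],0,(255,0,0))
    out.append(im)
h=max(i.shape[0] for i in out)
cv2.imwrite('pics/o3.png',np.hstack([cv2.copyMakeBorder(i,0,h-i.shape[0],0,0,cv2.BORDER_CONSTANT) for i in out]))
E
```

```text
[np.float64(-34.79921392590602), np.float64(-24.194225600161165), np.float64(-2.5364041204465364)] 55.21024919233275 [ 4.29069102e+04 -1.54731604e+01] -0.027762552019669585
```

View pics/o3.png

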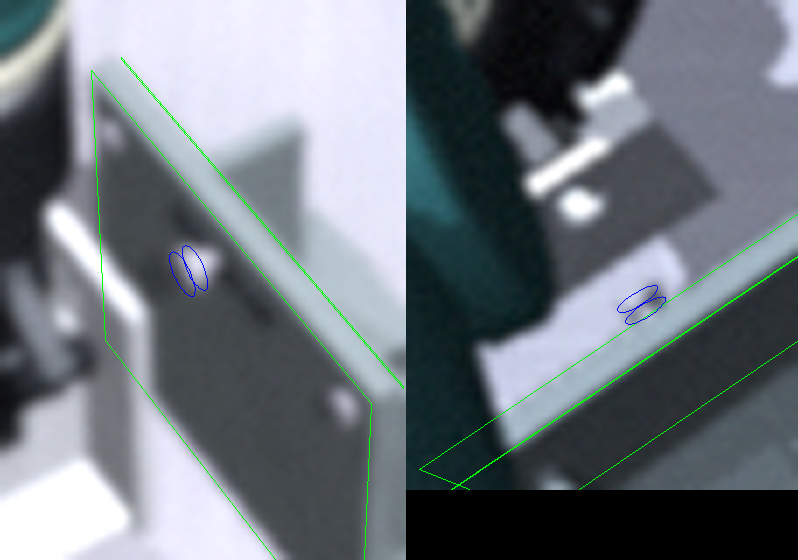

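```bash
sed -i 's/off=-43/off=-0.043/' ov.py
python3 - <<'E'
from ov import *
p,z=brpose(); print(p,z,inboard(p),np.degrees(p[2]-bd[2]))
for n,o,k,sx in(('side',(228,210),7,0),('top',(125,140),7,406)):
    c=load(n)
    for X in((0,-40,112),(-6,-40,112),(0,40,112),(-6,40,112),(0,-40,0),(0,40,0),(0,0,70),(-114,-35,6)):
        q=(proj(c,W(p,np.array(X)+(0,0,z))[0])-o+.5)*k-.5; print(n,X,np.round(q+(sx,0)))
E
```

```text
[np.float64(0.527882607387367), np.float64(0.24450820779291482), np.float64(3.746747412993736)] 54.222374100594486 [-49.52154387   5.24295579] 359.97030235525926
side (0, -40, 112) [147. 319.]
side (-6, -40, 112) [130. 327.]
side (0, 40, 112) [ 19. 157.]
side (-6, 40, 112) [  3. 165.]
side (0, -40, 0) [155. 537.]
side (0, 40, 0) [ 36. 376.]
side (0, 0, 70) [ 86. 322.]
side (-114, -35, 6) [-161.  675.]
top (0, -40, 112) [449. 255.]
top (-6, -40, 112) [439. 240.]
top (0, 40, 112) [651. 121.]
top (-6, 40, 112) [641. 107.]
top (0, -40, 0) [541. 317.]
top (0, 40, 0) [720. 198.]
top (0, 0, 70) [583. 216.]
top (-114, -35, 6) [386.  65.]
```

The overlay check agrees: plate corners predicted from the TCP match the images to within about 1 mm, and the stud fits y ≈ +5. I move in to 4 mm short of the head.

Call:
drive_tool --deltas '[{"hand": 0, "offset": [-0.6, -0.4, 0.08], "angular": [0, 0, 0]}, {"hand": 0, "offset": [-1.3, -0.9, 0.08], "angular": [0, 0, 0]}, {"hand": 0, "offset": [-1.9, -1.3, 0.08], "angular": [0, 0, 0]}, {"hand": 0, "offset": [-2.4, -1.66, 0.08], "angular": [0, 0, 0]}, {"hand": 0, "offset": [-2.67, -1.85, 0.08], "angular": [0, 0, 0]}, {"hand": 0, "offset": [-2.67, -1.85, 0.08], "angular": [0, 0, 0]}, {"hand": 0, "offset": [-2.67, -1.85, 0.08], "angular": [0, 0, 0]}]'

```text
time: 9.22
tool_pos: [0.5369, 0.2506, 0.0972]
tcp_rot: [-2.999, -0.936, -0.001]
wrist_force: [0.6, -0.1, -4.5]
width: 0.132
```

```bash
cat > st.py <<'E'
from ov import *
B=[];F=[]
for i in range(5):
    bot.read_camera('side'); p,z=brpose(); B.append([*inboard(p),z,np.degrees(p[2]-bd[2])%360]); F.append(bot.read_state()['wrist_force'])
F=np.mean(F,0); c,s=np.cos(bd[2]),np.sin(bd[2])
print(bot.read_state()['time'],'board x,y,z,yaw',np.round(np.mean(B,0),2),np.round(np.std(B,0),2),'F board',np.round([c*F[0]+s*F[1],-s*F[0]+c*F[1],F[2]],2))
E
python3 st.py
```

```text
9.475 board x,y,z,yaw [-17.34   5.29  55.12 359.97] [0.06 0.02 0.06 0.  ] F board [ 0.18 -0.15 -4.94]
```

Call:
drive_tool --deltas '[{"hand": 0, "offset": [-0.08, -0.06, 0], "angular": [0, 0, 0]}, {"hand": 0, "offset": [-0.16, -0.11, 0], "angular": [0, 0, 0]}, {"hand": 0, "offset": [-0.25, -0.17, 0], "angular": [0, 0, 0]}, {"hand": 0, "offset": [-0.25, -0.17, 0], "angular": [0, 0, 0]}]'

```text
time: 9.98
tool_pos: [0.534, 0.2487, 0.097]
tcp_rot: [2.999, 0.936, -0.0]
wrist_force: [0.4, -0.4, -5.0]
width: 0.131
```

Call:
drive_tool --deltas '[{"hand": 0, "offset": [-0.08, -0.06, 0], "angular": [0, 0, 0]}, {"hand": 0, "offset": [-0.08, -0.06, 0], "angular": [0, 0, 0]}]'

```text
time: 10.22
tool_pos: [0.5332, 0.2481, 0.0971]
tcp_rot: [2.999, 0.936, -0.0]
wrist_force: [-0.0, -0.5, -4.7]
width: 0.131
```

Call:
drive_tool --deltas '[{"hand": 0, "offset": [-0.08, -0.06, 0], "angular": [0, 0, 0]}, {"hand": 0, "offset": [-0.08, -0.06, 0], "angular": [0, 0, 0]}]'

```text
time: 10.48
tool_pos: [0.5324, 0.2475, 0.0971]
tcp_rot: [-2.999, -0.936, 0.0]
wrist_force: [-0.4, 0.8, -4.5]
width: 0.134
```

```bash
python3 st.py
```

```text
10.725 board x,y,z,yaw [-12.06   5.3   55.09 359.97] [0.03 0.01 0.02 0.  ] F board [ 0.18 -0.3  -4.6 ]
```

No contact yet. I keep creeping in.

Call:
drive_tool --deltas '[{"hand": 0, "offset": [-0.08, -0.06, 0], "angular": [0, 0, 0]}, {"hand": 0, "offset": [-0.08, -0.06, 0], "angular": [0, 0, 0]}]'

```text
time: 10.98
tool_pos: [0.5316, 0.2469, 0.097]
tcp_rot: [2.999, 0.936, -0.0]
wrist_force: [0.2, -0.7, -4.0]
width: 0.136
```

Call:
drive_tool --deltas '[{"hand": 0, "offset": [-0.08, -0.06, 0], "angular": [0, 0, 0]}, {"hand": 0, "offset": [-0.08, -0.06, 0], "angular": [0, 0, 0]}]'

```text
time: 11.22
tool_pos: [0.5308, 0.2463, 0.0971]
tcp_rot: [2.999, 0.936, -0.0]
wrist_force: [0.8, -0.9, -4.0]
width: 0.137
```

```bash
python3 st.py
```

```text
11.475 board x,y,z,yaw [-10.06   5.38  55.09 359.97] [0.04 0.02 0.02 0.  ] F board [-0.23 -0.02 -5.21]
```

Call:
drive_tool --deltas '[{"hand": 0, "offset": [-0.08, -0.06, 0], "angular": [0, 0, 0]}, {"hand": 0, "offset": [-0.16, -0.11, 0], "angular": [0, 0, 0]}, {"hand": 0, "offset": [-0.16, -0.11, 0], "angular": [0, 0, 0]}]'

```text
time: 11.85
tool_pos: [0.5291, 0.2452, 0.097]
tcp_rot: [2.999, 0.936, -0.0]
wrist_force: [-0.7, 0.0, -5.2]
width: 0.134
```

```bash
python3 st.py
```

```text
12.1 board x,y,z,yaw [ -8.13   5.36  55.11 359.97] [0.04 0.01 0.02 0.  ] F board [-0.02  0.2  -4.73]
```

Call:
drive_tool --deltas '[{"hand": 0, "offset": [-0.08, -0.06, 0], "angular": [0, 0, 0]}, {"hand": 0, "offset": [-0.16, -0.11, 0], "angular": [0, 0, 0]}, {"hand": 0, "offset": [-0.16, -0.11, 0], "angular": [0, 0, 0]}]'

```text
time: 12.48
tool_pos: [0.5276, 0.2441, 0.097]
tcp_rot: [-2.999, -0.936, 0.0]
wrist_force: [-0.1, -0.2, -5.3]
width: 0.13
```

Call:
drive_tool --deltas '[{"hand": 0, "offset": [-0.08, -0.06, 0], "angular": [0, 0, 0]}, {"hand": 0, "offset": [-0.08, -0.06, 0], "angular": [0, 0, 0]}]'

```text
time: 12.72
tool_pos: [0.5268, 0.2435, 0.0971]
tcp_rot: [2.999, 0.936, -0.0]
wrist_force: [-0.2, -0.3, -5.3]
width: 0.132
```

```bash
python3 st.py
```

```text
12.975 board x,y,z,yaw [ -5.18   5.4   55.09 359.97] [0.03 0.02 0.01 0.  ] F board [ 0.21 -0.37 -4.87]
```

Call:
drive_tool --deltas '[{"hand": 0, "offset": [-0.08, -0.06, 0], "angular": [0, 0, 0]}, {"hand": 0, "offset": [-0.08, -0.06, 0], "angular": [0, 0, 0]}]'

```text
time: 13.22
tool_pos: [0.526, 0.2429, 0.0971]
tcp_rot: [2.999, 0.936, -0.0]
wrist_force: [-0.2, -0.1, -5.0]
width: 0.134
```

Call:
drive_tool --deltas '[{"hand": 0, "offset": [-0.08, -0.06, 0], "angular": [0, 0, 0]}, {"hand": 0, "offset": [-0.08, -0.06, 0], "angular": [0, 0, 0]}]'

```text
time: 13.48
tool_pos: [0.5252, 0.2423, 0.097]
tcp_rot: [2.999, 0.936, -0.0]
wrist_force: [0.4, -0.1, -5.4]
width: 0.135
```

```bash
python3 st.py
```

```text
13.725 board x,y,z,yaw [ -3.18   5.48  55.09 359.97] [0.03 0.01 0.01 0.  ] F board [-0.34 -0.01 -4.6 ]
```

Call:
drive_tool --deltas '[{"hand": 0, "offset": [-0.08, -0.06, 0], "angular": [0, 0, 0]}, {"hand": 0, "offset": [-0.08, -0.06, 0], "angular": [0, 0, 0]}]'

```text
time: 13.98
tool_pos: [0.5244, 0.2418, 0.097]
tcp_rot: [2.999, 0.936, -0.0]
wrist_force: [-0.5, 0.2, -5.2]
width: 0.133
```

Call:
drive_tool --deltas '[{"hand": 0, "offset": [-0.08, -0.06, 0], "angular": [0, 0, 0]}, {"hand": 0, "offset": [-0.08, -0.06, 0], "angular": [0, 0, 0]}]'

```text
time: 14.22
tool_pos: [0.5238, 0.2413, 0.0972]
tcp_rot: [-2.999, -0.936, -0.001]
wrist_force: [0.8, -0.3, -4.3]
width: 0.133
```

```bash
python3 st.py
```

```text
14.475 board x,y,z,yaw [ -1.33   5.55  55.16 359.97] [0.   0.01 0.01 0.  ] F board [-0.41  0.03 -4.83]
```

Call:
drive_tool --deltas '[{"hand": 0, "offset": [-0.04, -0.03, 0], "angular": [0, 0, 0]}, {"hand": 0, "offset": [-0.04, -0.03, 0], "angular": [0, 0, 0]}]'

```text
time: 14.72
tool_pos: [0.5237, 0.2413, 0.0972]
tcp_rot: [-2.998, -0.936, -0.002]
wrist_force: [2.0, 1.6, -5.6]
width: 0.132
```

```bash
python3 st.py
```

```text
14.975 board x,y,z,yaw [ -1.25   5.5   55.23 359.97] [0.01 0.01 0.01 0.  ] F board [-3.93 -1.43 -6.38]
```

Contact at x ≈ −1.2 with 4 N, so the plate is on the board and the head is through. I ease back 0.8 mm into the play and slide down.

Call:
drive_tool --deltas '[{"hand": 0, "offset": [0.07, 0.05, 0], "angular": [0, 0, 0]}, {"hand": 0, "offset": [0.07, 0.05, -0.2], "angular": [0, 0, 0]}, {"hand": 0, "offset": [0.07, 0.05, -0.4], "angular": [0, 0, 0]}, {"hand": 0, "offset": [0.07, 0.05, -0.4], "angular": [0, 0, 0]}]'

```text
time: 15.48
tool_pos: [0.5238, 0.2411, 0.0928]
tcp_rot: [2.999, 0.936, -0.001]
wrist_force: [1.7, 0.7, -5.7]
width: 0.137
```

```bash
python3 st.py
```

```text
15.725 board x,y,z,yaw [ -1.27   5.63  50.86 359.97] [0.01 0.04 0.05 0.  ] F board [-1.64  0.61 -5.33]
```

Call:
drive_tool --deltas '[{"hand": 0, "offset": [0.04, 0.03, -0.15], "angular": [0, 0, 0]}, {"hand": 0, "offset": [0.04, 0.03, -0.3], "angular": [0, 0, 0]}, {"hand": 0, "offset": [0.04, 0.03, -0.3], "angular": [0, 0, 0]}]'

```text
time: 16.1
tool_pos: [0.524, 0.2415, 0.0897]
tcp_rot: [2.999, 0.936, -0.002]
wrist_force: [-0.4, -0.2, -4.5]
width: 0.134
```

```bash
python3 st.py
```

```text
16.35 board x,y,z,yaw [ -1.93   5.51  48.   359.97] [0.12 0.03 0.11 0.  ] F board [ 0.15  0.08 -4.44]
```

Call:
drive_tool --deltas '[{"hand": 0, "offset": [0, 0, -0.15], "angular": [0, 0, 0]}, {"hand": 0, "offset": [0, 0, -0.3], "angular": [0, 0, 0]}, {"hand": 0, "offset": [0, 0, -0.4], "angular": [0, 0, 0]}, {"hand": 0, "offset": [0, 0, -0.4], "angular": [0, 0, 0]}]'

```text
time: 16.85
tool_pos: [0.5242, 0.2416, 0.0859]
tcp_rot: [2.999, 0.936, -0.001]
wrist_force: [0.4, -0.2, -5.2]
width: 0.134
```

```bash
python3 st.py
```

```text
17.1 board x,y,z,yaw [ -2.06   5.54  44.08 359.97] [0.05 0.01 0.07 0.  ] F board [ 0.11  0.05 -4.69]
```

Call:
drive_tool --deltas '[{"hand": 0, "offset": [0, 0, -0.15], "angular": [0, 0, 0]}, {"hand": 0, "offset": [0, 0, -0.3], "angular": [0, 0, 0]}, {"hand": 0, "offset": [0, 0, -0.4], "angular": [0, 0, 0]}, {"hand": 0, "offset": [0, 0, -0.4], "angular": [0, 0, 0]}]'

```text
time: 17.6
tool_pos: [0.5242, 0.2416, 0.0819]
tcp_rot: [2.999, 0.936, -0.001]
wrist_force: [-0.3, 1.2, -4.8]
width: 0.132
```

```bash
python3 st.py
```

```text
17.85 board x,y,z,yaw [ -2.06   5.54  40.08 359.97] [0.03 0.01 0.05 0.  ] F board [-0.2   0.23 -5.14]
```

Call:
drive_tool --deltas '[{"hand": 0, "offset": [0, 0, -0.15], "angular": [0, 0, 0]}, {"hand": 0, "offset": [0, 0, -0.3], "angular": [0, 0, 0]}, {"hand": 0, "offset": [0, 0, -0.45], "angular": [0, 0, 0]}, {"hand": 0, "offset": [0, 0, -0.55], "angular": [0, 0, 0]}, {"hand": 0, "offset": [0, 0, -0.55], "angular": [0, 0, 0]}]'

```text
time: 18.48
tool_pos: [0.5243, 0.2417, 0.0764]
tcp_rot: [2.999, 0.936, -0.0]
wrist_force: [0.4, 0.8, -5.3]
width: 0.133
```

```bash
python3 st.py
```

```text
18.725 board x,y,z,yaw [ -2.08   5.54  34.6  359.97] [0.04 0.01 0.06 0.  ] F board [-0.2  -0.22 -4.64]
```

Call:
drive_tool --deltas '[{"hand": 0, "offset": [0, 0, -0.06], "angular": [0, 0, 0]}, {"hand": 0, "offset": [0, 0, -0.06], "angular": [0, 0, 0]}]'

```text
time: 18.98
tool_pos: [0.5243, 0.2417, 0.0759]
tcp_rot: [-2.999, -0.936, 0.0]
wrist_force: [0.1, -0.6, -5.6]
width: 0.133
```

Call:
drive_tool --deltas '[{"hand": 0, "offset": [0, 0, -0.06], "angular": [0, 0, 0]}, {"hand": 0, "offset": [0, 0, -0.06], "angular": [0, 0, 0]}]'

```text
time: 19.23
tool_pos: [0.5243, 0.2417, 0.0753]
tcp_rot: [2.999, 0.936, -0.0]
wrist_force: [-0.7, 0.0, -4.4]
width: 0.135
```

```bash
python3 st.py
```

```text
19.475 board x,y,z,yaw [ -2.04   5.53  33.37 359.97] [0.02 0.01 0.03 0.  ] F board [ 0.02 -0.27 -4.79]
```

Call:
drive_tool --deltas '[{"hand": 0, "offset": [0, 0, -0.05], "angular": [0, 0, 0]}, {"hand": 0, "offset": [0, 0, -0.05], "angular": [0, 0, 0]}]'

```text
time: 19.73
tool_pos: [0.5243, 0.2417, 0.0748]
tcp_rot: [-2.999, -0.936, 0.0]
wrist_force: [-0.5, 0.2, -4.8]
width: 0.134
```

Call:
drive_tool --deltas '[{"hand": 0, "offset": [0, 0, -0.05], "angular": [0, 0, 0]}, {"hand": 0, "offset": [0, 0, -0.05], "angular": [0, 0, 0]}]'

```text
time: 19.98
tool_pos: [0.5244, 0.2417, 0.0745]
tcp_rot: [2.999, 0.936, 0.0]
wrist_force: [-1.1, -0.2, -3.6]
width: 0.132
```

```bash
python3 st.py
```

```text
20.225 board x,y,z,yaw [ -2.08   5.55  32.51 359.97] [0.01 0.   0.02 0.  ] F board [ 0.35 -0.06 -3.57]
```

Call:
drive_tool --deltas '[{"hand": 0, "offset": [0, 0, -0.04], "angular": [0, 0, 0]}, {"hand": 0, "offset": [0, 0, -0.04], "angular": [0, 0, 0]}]'

```text
time: 20.48
tool_pos: [0.5244, 0.2417, 0.0743]
tcp_rot: [2.999, 0.936, 0.0]
wrist_force: [-0.4, -0.6, -1.0]
width: 0.133
```

```bash
python3 st.py
python3 - <<'E'
from h import *
for n in('top','side'): cam(n)
t=load('top');s=load('side');k=6
a=cv2.resize(t['frame'][140:220,120:185],None,fx=k,fy=k);b=cv2.resize(s['frame'][210:290,220:285],None,fx=k,fy=k)
cv2.imwrite('pics/g4.png',np.hstack([a,b]))
E
```

```text
20.725 board x,y,z,yaw [ -2.1    5.56  32.29 359.97] [0.02 0.01 0.03 0.  ] F board [ 1.61 -0.26  0.56]
```

View pics/g4.png

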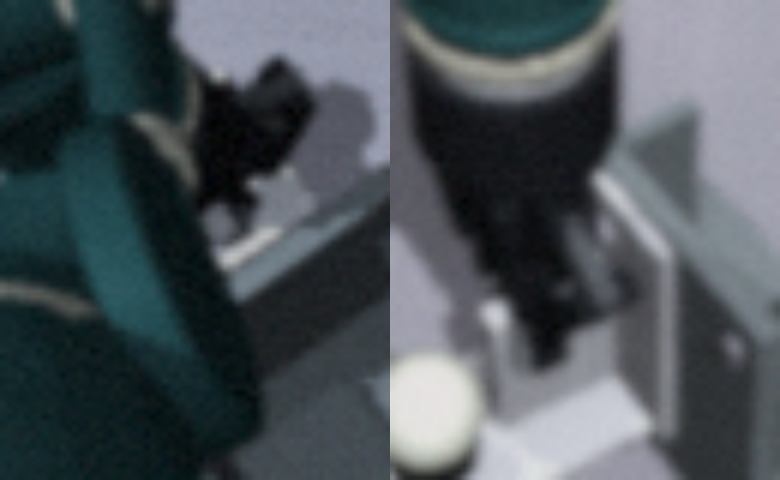

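The side view shows the plate on the board, upright, at (630,290). The force reading shows the stud now carries the weight (Fz went from −4.8 to +0.6 N). I release.

Call:
drive_tool --deltas '[{"hand": 0.2, "offset": [0, 0, 0], "angular": [0, 0, 0]}, {"hand": 0.3, "offset": [0, 0, 0], "angular": [0, 0, 0]}, {"hand": 0.5, "offset": [0, 0, 0], "angular": [0, 0, 0]}, {"hand": 0.7, "offset": [0, 0, 0], "angular": [0, 0, 0]}, {"hand": 0.7, "offset": [0, 0, 0], "angular": [0, 0, 0]}, {"hand": 0.7, "offset": [0, 0, 0], "angular": [0, 0, 0]}]'

```text
time: 21.58
tool_pos: [0.5244, 0.2417, 0.074]
tcp_rot: [-2.999, -0.936, 0.0]
wrist_force: [-0.4, 0.2, 0.1]
width: 0.702
```

Call:
drive_tool --deltas '[{"hand": 0.7, "offset": [0, 0, 1], "angular": [0, 0, 0]}, {"hand": 0.7, "offset": [0, 0, 3], "angular": [0, 0, 0]}, {"hand": 0.7, "offset": [0, 0, 6], "angular": [0, 0, 0]}, {"hand": 0.7, "offset": [0, 0, 10], "angular": [0, 0, 0]}, {"hand": 0.7, "offset": [0, 0, 15], "angular": [0, 0, 0]}, {"hand": 0.7, "offset": [0, -5, 17], "angular": [0, 0, 0]}, {"hand": 0.7, "offset": [0, -10, 17], "angular": [0, 0, 0]}, {"hand": 0.7, "offset": [0, -15, 17], "angular": [0, 0, 0]}]'

```text
time: 22.58
tool_pos: [0.525, 0.0906, 0.2469]
tcp_rot: [2.998, 0.937, 0.006]
wrist_force: [-0.6, 0.1, 0.1]
width: 0.7
```

Call:
drive_tool --deltas '[{"hand": 0.7, "offset": [0, -5, 0], "angular": [0, 0, 0]}, {"hand": 0.7, "offset": [0, -10, 0], "angular": [0, 0, 0]}, {"hand": 0.7, "offset": [0, -15, 0], "angular": [0, 0, 0]}, {"hand": 0.7, "offset": [0, -15, 0], "angular": [0, 0, 0]}, {"hand": 0.7, "offset": [0, -15, 0], "angular": [0, 0, 0]}]'

```text
time: 23.2
tool_pos: [0.5246, -0.0581, 0.2452]
tcp_rot: [2.999, 0.935, 0.003]
wrist_force: [-0.6, 1.2, 0.4]
width: 0.7
```

Run:
```python
from ov import *
p=[*W(bd,(-1.2,5.5,0))[0][:2],bd[2]]; z=33
rect=lambda x:[(x,-40,0),(x,-40,112),(x,40,112),(x,40,0)]
out=[]
for n,o,w,h,k in(('side',(195,200),110,110,4),('top',(110,140),85,110,4)):
    c=cam(n); im=cv2.resize(c['frame'][o[1]:o[1]+h,o[0]:o[0]+w],None,fx=k,fy=k,interpolation=cv2.INTER_CUBIC); im2=im.copy()
    for X in rect(0)+rect(-6)+[(-114,-35,6),(-114,35,6),(-89,0,36)]:
        q=(proj(c,W(p,np.array(X)+(0,0,z))[0])-o+.5)*k-.5; cv2.circle(im,tuple(int(v) for v in q),2,(0,0,255),-1)
    out.append(im)
cv2.imwrite('pics/e.png',np.hstack(out))
```

```text
(no output)
```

View pics/e.png

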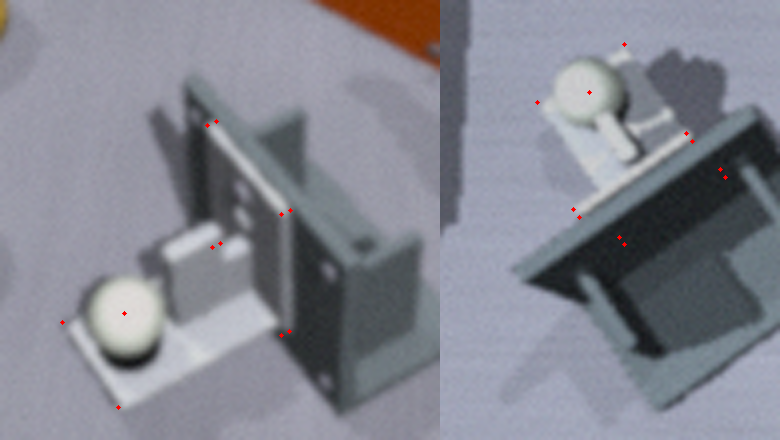

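The lamp hangs on the board with its plate corners at the predicted spots (side view (209,125) and (285,212)); the globe at (125,315) is also where predicted. I check for motion over time, then hand in.

Run:
```python
from h import *
f=lambda:np.mean([bot.read_camera('side')['frame'][200:310,195:305].astype(float) for _ in range(5)],0)
a=f();[bot.read_camera('top') for _ in range(10)];b=f()
print('max diff',np.abs(cv2.GaussianBlur(a-b,(0,0),1.5)).max(),cv2.phaseCorrelate(a.mean(2),b.mean(2)))
s=bot.read_state();print(s['time'],s['wrist_force'])
bot.finish_job()
```

```text
max diff 2.1575453602302224 ((0.004748426642358083, 0.020257358454813357), 1.006323455321281)
24.3 [ 0.51461857 -0.12932993 -0.60471886]
the job is handed in; nothing more can be done
```

I hung the lamp on the grey board's stud and handed the job in at about 24 s of robot time; no verdict is reported. I took the silver bracket by its web and put the keyhole entry over the stud, which I had measured at about 5 mm to the +y side. The head went through on the first approach, and the plate met the board at about 4 N. I then slid it down about 22 mm until the stud carried the weight, released it and backed the arm away.

**Last checks:**
- **Seating:** the bracket origin settled about 32.3 mm above the bench by the arm's reading, against 33 mm nominal and within the 3 mm allowed. The final pictures show the plate corners and globe within about 2 mm of the predicted hung pose.
- **At rest:** two sets of pictures about 0.75 s apart showed no motion, and the wrist force was within noise of zero.
- **Forces:** the largest extra force I read at the wrist was about 5 N, when the stud took the weight.
- **Small disagreement:** the plate met the board about 1.2 mm earlier than the camera fit predicted, which is within the stated calibration error.
- **Not measured:** I did not re-measure the bystanders at the end. The paths were planned clear of them, and no unexpected force showed up.

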